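# Empty a beaker of vials into the sorting tray

### The arm

A 6-joint arm with a two-finger parallel gripper is mounted at the origin on the work surface. World frame = base frame: x ahead of the robot, y to its left, z up, the work surface at z = 0. Lengths are in m, angles in rad, forces in N, time in s.
With the tool pointing down it reaches from about 0.3 to 0.775 m from the base axis. Payload 14.6 kg.
Tool frame: the origin (TCP) lies midway between the tips of the shut fingers; the grasp point (between the pads) lies 19 mm behind it (tcp_to_grasp is the distance from the TCP to the grasp point, in m); z points along the fingers, y is the line along which they close (so a half turn about z gives the same grasp; the last joint's range is limited). The gripper opens to 94 mm and grips with 3 to 60 N. Pads are 16 mm wide; open, the fingers measure 119 mm over their backs; the gripper's body (75 mm by 177 mm) begins 78 mm behind the grasp point.
Start: joints at [-0.067, 0.3, 1.521, -0, 1.321, -0.067], TCP at [0.55, -0, 0.205] pointing down, gripper open.
Joint ranges: [-3.03, 3.03], [-0.79, 2.21], [0.23, 2.52], [-1.04, 4.18], [0, 3.07], [-2.55, 2.55]. Speed limits (rad/s): [2.22, 2.22, 2.57, 3.14, 3.14, 3.14].

### API

Orientations are given as [roll, pitch, yaw] about the fixed x, y, z axes, in that order (R = Rz(yaw) Ry(pitch) Rx(roll)).
In Python, from station import * gives the robot as it stands.
- The arm moves only by the tool send_rows, never from a script. Its argument "motion" is a list of rows, each a list of 3 entries, a list of its own where there are three numbers: the shift along the tool's x, y, z in units of 0.03 m (1.0 is 0.03 m), then the turn, a rotation vector about the tool's x, y, z in units of 0.12 rad (1.0 is 0.12 rad), then the opening, from -1 (shut) to 1 (fully open). In form: [[[x, y, z], [rx, ry, rz], grip], ...]. A call has 1 to 12 rows; each row shifts and turns the commanded pose from where the row before left it, along the tool's axes as they then stand; what a row does not reach is not made up. A row lasts 1/10 s, in which the tool goes at most 50 mm and 8.59 degrees, less where a joint would pass 70% of its speed; a pose out of reach is approached as far as the arm can. A call with a number of a shift or a turn outside -1 to 1 is refused whole. A call with a gripper value outside its range is refused whole. The fingers move at their own pace and stop on an object; "squeeze" is the grip in N (left out, the last holds). Time passes only in rows, so rows that do not move let the fingers close. It gives the time, the measured TCP pose, the force, the opening and the grip force at its end, in the units of the state.
- get_obs(): the state, without advancing time (a new reading comes with each control period).
- camera(name): name is "scene" or "side" or "wrist"; returns a dict with "pixels" (400x640x3 uint8, red, green, blue), "depth" (400x640 float32, m along the optical axis (not along the pixel's ray), 0 where there is no reading), "fx", "fy", "cx", "cy" (pixels), "rvec" (rotation vector, rad) and "tvec" (3), from world to camera coordinates, as OpenCV has them. Camera axes: x right, y down, z forward; pixel columns grow to the right and rows downward; lengths in m; the calibration is good to about 2 mm. The wrist camera is an equidistant fisheye: a pixel r from the principal point sees the ray r / f radians off the axis. A picture is of the moment at which its call begins.
- hand_in(): hands the job in; it is judged then, once.
The state is a dict: "time_s": time; "qpos": joint angles; "joint_vel": joint speeds; "tau": joint torques, N m; "ee_pos": TCP position; "eef_rot": TCP orientation; "force": force on the tool from outside, world axes, zero at the start; "moment": the same for the moment, N m; "grip_width": finger opening in m; "grip_force": force on a finger pad.
Only numpy, scipy, OpenCV 4.12 (cv2) and the standard library are available. Lean on these libraries where they do the work, as an engineer would, in place of code of your own. Each camera call takes 0.05 s, during which the arm holds its last target. There are 200 camera calls.

### The job

Lift the steel beaker with its three vials out of the deep grey box and stand it on the blue bench pad, letting go of it there. Then take it again from the side, so that the mouth is free, tip it over the aluminium tray until all three vials have slid out into the tray, and stand the empty beaker upright again wholly on the pad. Set the beaker down without dropping it, and leave the other things on the bench where they are.

Things in the scene. Friction and masses are not known exactly. Their poses are not given: they have to be found in the camera images.
- beaker: Steel beaker, straight, round, open-topped: outer diameter 68, height 105, wall 3, base 4, about 180 g. Origin: centre of its underside; z to its mouth. Starts upright on the box floor, rim 5 above the box walls, three vials loose inside. 60 N of grip is harmless. Smooth inside: the vials slide out from about 110 degrees of tip (0 = upright); at 130 all leave (shake if stuck).
- mouth (a point): Centre of the beaker's mouth, on its axis 105 above its underside.
- vial0: Amber glass vial with a black six-sided screw cap, 62 long in all: body diameter 20, cap 14 tall and 22 across flats (25 over corners), about 25 g. Origin: centre of its flat foot; z points to the cap. Starts standing in the beaker, cap up, wholly below the rim.
- vial1: Second vial, just like vial0.
- vial2: Third vial, just like vial0.
- vial0_mid (a point): Middle of vial0: on its axis, 31 above its foot.
- vial1_mid (a point): Middle of vial1: on its axis, 31 above its foot.
- vial2_mid (a point): Middle of vial2: on its axis, 31 above its foot.
- box: Deep open grey plastic box, fixed to the bench: outside 110 (its x) by 170 (its y) by 105 high, walls and floor 5. Origin: centre of its underside. The beaker stands near its middle (within 8 in x, 12 in y), so fingers have room only on the beaker's two sides along the box's long y direction, from straight above.
- tray: Shallow open aluminium tray, fixed to the bench: outside 170 (its x) by 220 (its y) by 45 high, walls and floor 4. Origin: centre of its underside.
- pad: Blue fabric bench pad, fixed, 150 by 150, 3 thick. Origin: centre of its underside (its top is 3 above the bench).
- jar: Bystander: squat amber jar with a white cap, diameter 60, 65 high, loose. Origin: centre of its underside, as for all the bystanders.
- cup: Bystander: small clear plastic cup, diameter 64, 50 high, loose and empty.
- dish: Bystander: closed clear round dish, diameter 92, 16 high, loose.
- mouse: Bystander: black computer mouse, 100 by 58 by 30 high, loose.

How it is judged:
By the outcome, as a careful person would: the job done as asked, in the order asked, and still so for the second after the job is handed in, with the robot touching nothing.
It also fails if it takes over 72 s, if anything falls off the work surface, if the arm or the gripper's body presses on something with over 40 N, if the wrist force passes 120 N, or if a joint passes its speed limit or range.

## Working session

There is one attempt and no reset: what is moved stays moved. The work goes in short steps, Python scripts to look and compute and a tool call to move; the robot and the scene stay as the last step left them, time stands still between calls to the robot, and variables do not carry over. Pictures are saved under pics/ and viewed, at most 10 in all, crops included, and the job is handed in when it is done.

Besides the shell and the picture viewer there is one more tool, called after "Emit:" as name(argument=value, ...), one argument or row to a line, values as JSON. send_rows: Moves the arm, as the interface text tells. Its arguments: {"type":"object","properties":{"motion":{"type":"array"},"squeeze":{"type":"number"}},"required":["motion"]}

```bash
ls; mkdir -p pics
python3 - <<'E'
from station import *
import cv2,numpy as np
a=camera("scene");b=camera("side")
for n,c in(("scene",a),("side",b)):
    cv2.imwrite(f"pics/{n}0.png",c["pixels"][:,:,::-1])
    R=cv2.Rodrigues(np.array(c["rvec"]))[0];print(n,c["fx"],c["cx"],c["cy"],(-R.T@np.array(c["tvec"])).round(3),R[2].round(3))
print(get_obs())
E
```

```text
pics
scene 382.1500542769458 317.9992183750077 199.81495226453777 [0.925 0.345 0.694] [-0.481 -0.452 -0.751]
side 391.00069423726495 312.39008888441566 202.42438502653897 [0.435 0.519 0.731] [ 0.134 -0.614 -0.778]
{'time_s': 0.1, 'qpos': array([-6.65942840e-02,  3.00421690e-01,  1.52152726e+00, -2.87758560e-05,
        1.32068819e+00, -6.65851974e-02]), 'joint_vel': array([-0.00101463, -0.00237687, -0.0024085 ,  0.00039735,  0.00204449,
        0.00015709]), 'tau': array([ 1.84928511e-03, -5.32644153e+01, -3.53284299e+01,  7.10431044e-02,
        2.34944851e-02, -7.30603051e-05]), 'ee_pos': array([5.49762950e-01, 8.45771380e-06, 2.04936196e-01]), 'eef_rot': array([-3.14054862e+00, -4.16850144e-05,  1.57079436e+00]), 'force': array([-0.48294743, -0.47614117,  0.00775368]), 'moment': array([-0.00659165,  0.00459695, -0.02774083]), 'grip_force': 0.0, 'grip_width': 0.09414011562736493}
```

View pics/scene0.png

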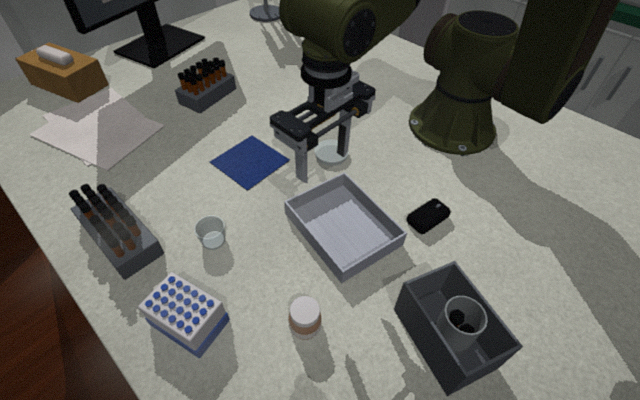

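View pics/side0.png

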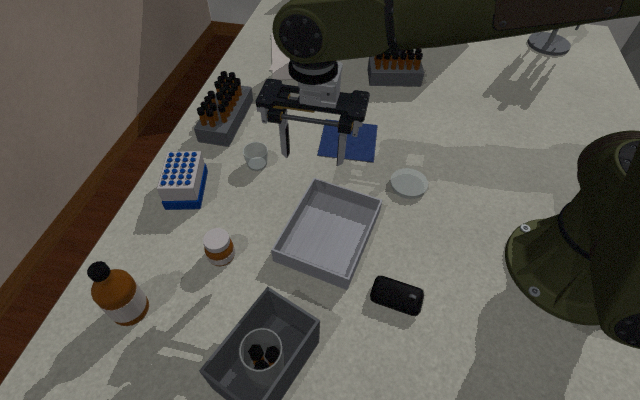

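The scene view shows the beaker rim at (466,317) in the box, the tray centred near (345,225), the pad near (250,162), the jar (305,315), cup (210,232), mouse (428,215) and dish (333,153). The side view shows the same layout, with the beaker rim at (261,350). Next I'll measure in both views.

```bash
cat > h.py <<'E'
from station import *
import cv2,numpy as np
def cloud(c):
    R=cv2.Rodrigues(np.array(c["rvec"]))[0];v,u=np.mgrid[:400,:640];d=c["depth"]
    P=np.stack([(u-c["cx"])/c["fx"]*d,(v-c["cy"])/c["fy"]*d,d],-1)
    W=(P-np.array(c["tvec"]))@R; W[d<=0]=np.nan
    return W
def rect(p):
    (x,y),(w,h),a=cv2.minAreaRect(p[:,:2].astype(np.float32)*1000); return np.round([x,y,w,h,a],1)
def circ(p):
    A=np.c_[2*p[:,:2],np.ones(len(p))];s=np.linalg.lstsq(A,(p[:,:2]**2).sum(1),rcond=None)[0]
    return s[:2].round(4),round(float(np.sqrt(s[2]+s[0]**2+s[1]**2)),4)
E
python3 - <<'E'
from h import *
pts={"scene":dict(beakerrim=(466,296),box=(400,305),tray=(345,222),pad=(250,162),jar=(305,303),cup=(210,238),mouse=(428,213),dish=(333,153)),
"side":dict(box=(300,308),tray=(330,235),pad=(348,138),jar=(217,238),cup=(257,160),mouse=(397,292),dish=(409,183))}
for n in pts:
    c=camera(n);W=cloud(c)
    print(n)
    for k,(u,v) in pts[n].items(): print(' ',k,np.nanmedian(W[v-2:v+3,u-2:u+3].reshape(-1,3),axis=0).round(3))
    px=c["pixels"].astype(int);z=W[...,2]
    m=(px[...,2]>px[...,0]*2)&(px[...,2]>60)&(abs(z)<.012)
    k,l,s,_=cv2.connectedComponentsWithStats(m.astype(np.uint8));i=1+s[1:,4].argmax();p=W[l==i];print('pad',rect(p),np.median(p[:,2]).round(4),s[i])
    np.savez(f"/tmp/{n}.npz",W=W,px=c["pixels"])
    for lo,hi in((.02,.06),(.06,.1),(.098,.13)):
        m=((z>lo)&(z<hi)&(W[...,0]>.1)).astype(np.uint8)
        k,l,s,_=cv2.connectedComponentsWithStats(m)
        for i in range(1,k):
            if s[i,4]>60: p=W[l==i];print(lo,s[i],rect(p),p[:,2].max().round(3))
E
```

```text
scene
  beakerrim [0.527 0.318 0.106]
  box [0.584 0.238 0.042]
  tray [0.488 0.021 0.005]
  pad [ 0.515 -0.289  0.003]
  jar [0.712 0.12  0.065]
  cup [ 0.743 -0.127  0.046]
  mouse [0.352 0.148 0.031]
  dish [ 0.345 -0.151  0.017]
pad [ 513.8 -294.6  147.2  148.5    3.4] 0.0038 [ 211  136   78   54 2088]
0.02 [  0   0  64  15 493] [  605.5 -1629.5   136.3   270.1    42.6] 0.06
0.02 [143  27  21  17 216] [  362.5 -1015.5    33.9    66.3    79.4] 0.06
0.02 [ 21  68  85  31 910] [ 733.4 -943.2  107.8  248.1   46.3] 0.06
0.02 [174  71  61  37 974] [ 419.9 -619.6  165.4   95.3   10.6] 0.06
0.02 [ 284  172  123  107 2198] [505.   25.  223.  172.   79.1] 0.05
0.02 [  70  187   92   88 2276] [ 868.1 -301.2  215.8   92.1   89.9] 0.06
0.02 [406 198  44  33 825] [347.  147.2  55.4  98.2  82.6] 0.036
0.02 [193 215  32  31 578] [ 730.2 -152.5   62.8   62.3   59.9] 0.053
0.02 [412 277  49  21 436] [512.4 261.4  35.8  88.   41.5] 0.06
0.02 [ 395  295  115   98 1140] [603.3 334.4  92.5 202.6  11.7] 0.06
0.02 [141 307  87  47 830] [892.4  -4.   69.6 147.8  48.6] 0.06
0.02 [288 311  33  26 396] [729
[... 3329 characters left out ...]
.6  83.   37.5] 0.1
0.06 [267 323  53  77 445] [502.9 333.2 141.5   1.3  68.9] 0.1
0.06 [242 332  39  38 664] [563.4 328.8  56.7  48.6  65.9] 0.1
0.06 [265 346  15  17 185] [544.5 325.2  22.2  23.9  59.3] 0.076
0.06 [244 353  40  28 300] [546.2 352.4  65.6  25.9  32.9] 0.1
0.06 [201 373  33  27  88] [6.093e+02 3.974e+02 4.000e-01 6.630e+01 6.890e+01] 0.1
0.098 [  0   0  19  12 117] [1765.  -605.8   87.1   14.2   89.8] 0.127
0.098 [228  78  12  15  68] [ 844.1 -336.2   17.6   64.6    1.2] 0.104
0.098 [ 91 269  42  36 901] [842.4 288.   67.3  55.1  60.2] 0.13
0.098 [ 199  287  121  113 1321] [558.9 325.6 170.6 111.4  68.9] 0.109
0.098 [239 328  44  46 466] [557.5 335.1  66.7  66.7  53.1] 0.114
```

Both views agree. The beaker axis is at (0.5577, 0.3345) with its rim at z≈0.11, and the box long axis lies at 68.8°. The tray centre is (0.505, 0.026) and the pad centre is (0.514, -0.295).

Emit:
send_rows(
  motion=[
    [[1,0,0],[0,0,0],1],
    [[1,0,0],[0,0,0],1],
    [[1,0,0],[0,0,0],1],
    [[1,0,0],[0,0,0],1],
    [[1,0,0],[0,0,0],1],
    [[1,0,0],[0,0,0],1],
    [[1,0,0],[0,0,0],1],
    [[1,0,0],[0,0,0],1],
    [[1,0,0],[0,0,0],1],
    [[1,0,0],[0,0,0],1],
    [[1,0.2,0],[0,0,0],1],
    [[0.15,0,0],[0,0,0],1],
  ],
  squeeze=40,
)

```text
time_s: 1.4
ee_pos: [0.5556, 0.337, 0.2046]
eef_rot: [-3.141, 0.0, 1.573]
force: [0.0, -0.6, -0.3]
grip_width: 0.0936
grip_force: 0.0
```

Emit:
send_rows(
  motion=[
    [[0,0,0],[0,0,-1],1],
    [[0,0,0],[0,0,-1],1],
    [[0,0,0],[0,0,-1],1],
    [[0,0,0],[0,0,-1],1],
    [[0,0,0],[0,0,-1],1],
    [[0,0,0],[0,0,-1],1],
    [[0,0,0],[0,0,-1],1],
    [[0,0,0],[0,0,-1],1],
    [[0,0,0],[0,0,-1],1],
    [[0,0,0],[0,0,-1],1],
    [[0,0,0],[0,0,0],1],
    [[0,0,0],[0,0,0],1],
  ],
)

```text
time_s: 2.6
ee_pos: [0.556, 0.3341, 0.2054]
eef_rot: [-3.141, -0.0, 2.767]
force: [0.1, -0.0, -0.3]
grip_width: 0.094
grip_force: 0.0
```

```bash
cat >> h.py <<'E'
from scipy.spatial.transform import Rotation as Ro
def st():
    o=get_obs();R=Ro.from_euler('xyz',o["eef_rot"]).as_matrix()
    print('t',o['time_s'],'pos',o['ee_pos'].round(4),'q',o['qpos'].round(3),'F',o['force'].round(1),'g',round(o['grip_width'],4),round(o['grip_force'],1));print('R',R.round(3).tolist());return o,R
def to(o,R,target): print('rows units',(R.T@(np.array(target)-o['ee_pos'])/.03).round(2))
E
python3 - <<'E'
from h import *
o,R=st();to(o,R,[.5577,.3345,.055]);print(np.degrees(np.arctan2(R[1,1],R[0,1])))
c=camera("wrist");cv2.imwrite("pics/w1.png",c["pixels"][:,:,::-1])
E
```

```text
t 2.6 pos [0.556  0.3341 0.2054] q [ 0.485  0.525  1.207 -0.     1.41  -0.712] F [ 0.1 -0.  -0.3] g 0.094 0.0
R [[-0.931, 0.366, -0.0], [0.366, 0.931, -0.0], [0.0, -0.0, -1.0]]
rows units [-0.05  0.03  5.01]
68.53425072605457
```

View pics/w1.png

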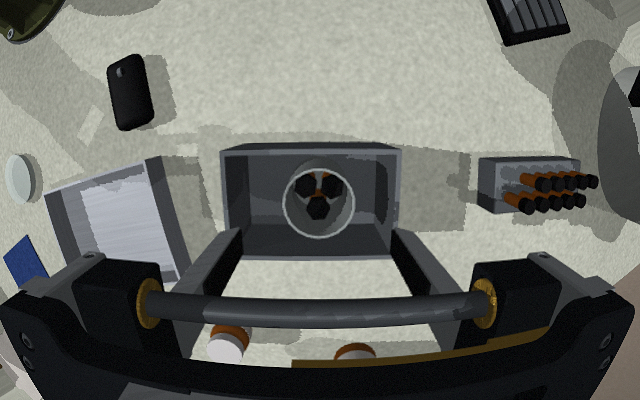

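The wrist view shows the beaker mouth at (318,203) with three caps, centred between the fingers and aligned with the box's long side. I'll descend and grip.

Emit:
send_rows(
  motion=[
    [[0,0,0.8],[0,0,0],1],
    [[0,0,0.8],[0,0,0],1],
    [[0,0,0.8],[0,0,0],1],
    [[0,0,0.6],[0,0,0],1],
    [[0,0,0.6],[0,0,0],1],
    [[0,0,0.6],[0,0,0],1],
    [[0,0,0.5],[0,0,0],1],
    [[0,0,0.2],[0,0,0],1],
    [[0,0,0],[0,0,0],1],
  ],
)

```text
time_s: 3.55
ee_pos: [0.5558, 0.3343, 0.0578]
eef_rot: [-3.141, -0.001, 2.77]
force: [0.0, 0.3, 0.0]
grip_width: 0.094
grip_force: 0.0
```

Emit:
send_rows(
  motion=[
    [[0,0,0],[0,0,0],-1],
    [[0,0,0],[0,0,0],-1],
    [[0,0,0],[0,0,0],-1],
    [[0,0,0],[0,0,0],-1],
    [[0,0,0],[0,0,0],-1],
    [[0,0,0],[0,0,0],-1],
    [[0,0,0],[0,0,0],-1],
    [[0,0,0],[0,0,0],-1],
  ],
)

```text
time_s: 4.35
ee_pos: [0.5562, 0.3347, 0.059]
eef_rot: [3.141, 0.001, 2.771]
force: [-0.8, -0.2, 5.3]
grip_width: 0.069
grip_force: 40.0
```

Emit:
send_rows(
  motion=[
    [[0,0,-0.3],[0,0,0],-1],
    [[0,0,-0.7],[0,0,0],-1],
    [[0,0,-1],[0,0,0],-1],
    [[0,0,-1],[0,0,0],-1],
    [[0,0,-1],[0,0,0],-1],
    [[0,0,-0.7],[0,0,0],-1],
    [[0,0,-0.3],[0,0,0],-1],
    [[0,0,0],[0,0,0],-1],
  ],
)

```text
time_s: 5.15
ee_pos: [0.5561, 0.3346, 0.2092]
eef_rot: [3.141, 0.001, 2.771]
force: [0.4, 0.0, -2.9]
grip_width: 0.0688
grip_force: 40.0
```

Emit:
send_rows(
  motion=[
    [[-0.1,-0.3,0],[0,0,0],-1],
    [[-0.19,-0.612,0],[0,0,0],-1],
    [[-0.29,-0.912,0],[0,0,0],-1],
    [[-0.29,-0.912,0],[0,0,0],-1],
    [[-0.29,-0.912,0],[0,0,0],-1],
    [[-0.29,-0.912,0],[0,0,0],-1],
    [[-0.29,-0.912,0],[0,0,0],-1],
    [[-0.29,-0.912,0],[0,0,0],-1],
    [[-0.29,-0.912,0],[0,0,0],-1],
    [[-0.29,-0.912,0],[0,0,0],-1],
    [[-0.29,-0.912,0],[0,0,0],-1],
    [[-0.29,-0.912,0],[0,0,0],-1],
  ],
)

```text
time_s: 6.35
ee_pos: [0.5351, 0.0177, 0.207]
eef_rot: [-3.141, -0.002, 2.771]
force: [0.2, 0.2, -3.3]
grip_width: 0.0687
grip_force: 40.0
```

Emit:
send_rows(
  motion=[
    [[-0.29,-0.912,0],[0,0,0],-1],
    [[-0.29,-0.912,0],[0,0,0],-1],
    [[-0.29,-0.912,0],[0,0,0],-1],
    [[-0.29,-0.912,0],[0,0,0],-1],
    [[-0.29,-0.912,0],[0,0,0],-1],
    [[-0.29,-0.912,0],[0,0,0],-1],
    [[-0.29,-0.912,0],[0,0,0],-1],
    [[-0.29,-0.912,0],[0,0,0],-1],
    [[-0.29,-0.912,0],[0,0,0],-1],
    [[-0.29,-0.912,0],[0,0,0],-1],
    [[-0.29,-0.912,0],[0,0,0],-1],
    [[0,0,0],[0,0,0],-1],
  ],
)

```text
time_s: 7.55
ee_pos: [0.5147, -0.2987, 0.2065]
eef_rot: [-3.142, -0.003, 2.768]
force: [0.2, 0.5, -3.1]
grip_width: 0.0685
grip_force: 40.0
```

Run:
```python
from h import *
o,R=st();to(o,R,[.5138,-.295,.060])
for n in("scene","side"):
    c=camera(n);W=cloud(c);z=W[...,2]
    m=(abs(W[...,0]-o['ee_pos'][0])<.06)&(abs(W[...,1]-o['ee_pos'][1])<.06)&(z>.05)&(z<o['ee_pos'][2]+.03)
    p=W[m];print(n,m.sum(),np.percentile(p[:,2],[0,1,2,5]).round(4))
    m=m&(z<o['ee_pos'][2]-.015);print(rect(W[m]),circ(W[m]))
```

```text
t 7.55 pos [ 0.5147 -0.2987  0.2065] q [-5.870e-01  4.020e-01  1.382e+00 -1.000e-03  1.361e+00 -1.784e+00] F [ 0.2  0.5 -3.1] g 0.0685 40.0
R [[-0.931, 0.365, -0.003], [0.365, 0.931, 0.001], [0.003, -0.0, -1.0]]
rows units [0.06 0.1  4.88]
scene 967 [0.1533 0.155  0.1559 0.1583]
[ 522.8 -284.2   35.3   67.8   62.9] (array([ 0.5145, -0.3006]), 0.0333)
side 894 [0.1523 0.1544 0.1553 0.1583]
[ 512.8 -279.4   68.    38.3    8. ] (array([ 0.5153, -0.2976]), 0.033)
```

Emit:
send_rows(
  motion=[
    [[0,0,0.5],[0,0,0],-1],
    [[0,0,0.8],[0,0,0],-1],
    [[0,0,0.8],[0,0,0],-1],
    [[0,0,0.8],[0,0,0],-1],
    [[0,0,0.8],[0,0,0],-1],
    [[0,0,0.5],[0,0,0],-1],
    [[0,0,0.3],[0,0,0],-1],
    [[0,0,0.2],[0,0,0],-1],
    [[0,0,0],[0,0,0],-1],
    [[0,0,0],[0,0,0],-1],
  ],
)

```text
time_s: 8.65
ee_pos: [0.5166, -0.2961, 0.0682]
eef_rot: [-3.141, 0.001, 2.771]
force: [0.2, 0.4, -2.6]
grip_width: 0.069
grip_force: 40.0
```

Emit:
send_rows(
  motion=[
    [[0,0,0.1],[0,0,0],-1],
    [[0,0,0.05],[0,0,0],-1],
    [[0,0,0],[0,0,0],-1],
  ],
)

```text
time_s: 8.95
ee_pos: [0.5162, -0.2958, 0.0629]
eef_rot: [3.142, -0.0, 2.771]
force: [-0.6, -0.6, -2.2]
grip_width: 0.0692
grip_force: 40.0
```

Emit:
send_rows(
  motion=[
    [[0,0,0.1],[0,0,0],-1],
    [[0,0,0.03],[0,0,0],-1],
    [[0,0,0],[0,0,0],-1],
  ],
)

```text
time_s: 9.25
ee_pos: [0.5162, -0.2958, 0.0588]
eef_rot: [3.142, -0.0, 2.771]
force: [-0.2, 0.7, -2.6]
grip_width: 0.0687
grip_force: 40.0
```

Emit:
send_rows(
  motion=[
    [[0,0,0.05],[0,0,0],-1],
    [[0,0,0],[0,0,0],-1],
  ],
)

```text
time_s: 9.45
ee_pos: [0.5162, -0.2958, 0.0574]
eef_rot: [3.142, -0.0, 2.771]
force: [0.2, -0.1, -1.8]
grip_width: 0.0687
grip_force: 40.0
```

Emit:
send_rows(
  motion=[
    [[0,0,0.05],[0,0,0],-1],
    [[0,0,0],[0,0,0],-1],
  ],
)

```text
time_s: 9.65
ee_pos: [0.5166, -0.2961, 0.057]
eef_rot: [-3.141, 0.001, 2.771]
force: [-2.2, 1.6, 6.2]
grip_width: 0.0688
grip_force: 40.0
```

Run:
```python
from h import *
o,R=st()
```

```text
t 9.65 pos [ 0.5166 -0.2961  0.057 ] q [-0.582  0.555  1.526  0.     1.06  -1.782] F [-2.2  1.6  6.2] g 0.0688 40.0
R [[-0.932, 0.362, 0.001], [0.362, 0.932, -0.001], [-0.001, -0.0, -1.0]]
```

Contact is confirmed, since the force went from -2.6 to +6 N. I'll release, retreat upward, then tilt a little to learn the arm's wrist geometry.

Emit:
send_rows(
  motion=[
    [[0,0,0],[0,0,0],1],
    [[0,0,0],[0,0,0],1],
    [[0,0,0],[0,0,0],1],
    [[0,0,0],[0,0,0],1],
    [[0,0,-0.6],[0,0,0],1],
    [[0,0,-1],[0,0,0],1],
    [[0,0,-1],[0,0,0],1],
    [[0,0,-1],[0,0,0],1],
    [[0,0,-1],[0,0,0],1],
    [[0,0,-1],[0,0,0],1],
    [[0,0,-1],[0,0,0],1],
    [[0,0,0],[0,0,0],1],
  ],
)

```text
time_s: 10.85
ee_pos: [0.5172, -0.2965, 0.2584]
eef_rot: [-3.14, 0.006, 2.771]
force: [0.6, 0.8, -0.8]
grip_width: 0.0939
grip_force: 0.0
```

Run:
```python
from h import *
o,R=st()
```

```text
t 10.85 pos [ 0.5172 -0.2965  0.2584] q [-0.582  0.368  1.309  0.     1.458 -1.782] F [ 0.6  0.8 -0.8] g 0.0939 0.0
R [[-0.932, 0.362, 0.006], [0.362, 0.932, -0.004], [-0.006, -0.001, -1.0]]
```

Emit:
send_rows(
  motion=[
    [[0,0,0],[0.7,0.5,0],1],
    [[0,0,0],[0.7,0.5,0],1],
    [[0,0,0],[0.7,0.5,0],1],
    [[0,0,0],[0.7,0.5,0],1],
    [[0,0,0],[0,0,0],1],
  ],
)

```text
time_s: 11.35
ee_pos: [0.517, -0.2946, 0.2517]
eef_rot: [-2.798, -0.24, 2.732]
force: [-0.0, -0.0, -1.1]
grip_width: 0.0941
grip_force: 0.0
```

Run:
```python
from h import *
o,R=st()
for n in("scene","side"):
    c=camera(n);W=cloud(c);z=W[...,2]
    m=(abs(W[...,0]-.515)<.06)&(abs(W[...,1]+.296)<.06)&(z>.098)&(z<.125)
    print(n,m.sum(),rect(W[m]),np.median(z[m]).round(4))
c=camera("side")
cv2.imwrite("pics/s2.png",c["pixels"][:,:,::-1])
```

```text
t 11.35 pos [ 0.517  -0.2946  0.2517] q [-0.424  0.522  1.16  -0.35   1.688 -1.629] F [-0.  -0.  -1.1] g 0.0941 0.0
R [[-0.891, 0.301, -0.34], [0.387, 0.896, -0.22], [0.238, -0.328, -0.914]]
scene 240 [ 517.6 -298.1   68.7   65.8   72.8] 0.1054
side 222 [ 516.4 -296.7   68.6   68.3   55.6] 0.105
```

View pics/s2.png

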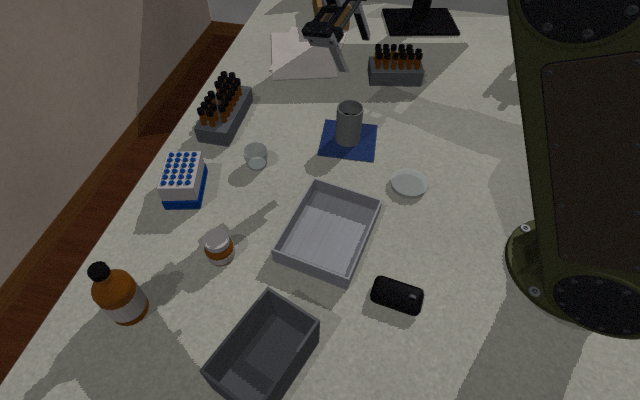

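The side view shows the beaker standing on the pad at (349,125), axis about (0.517, -0.297), and nothing else has been disturbed. Now I'll fit the kinematics so I can plan the side grasp.

```bash
cat > kin.py <<'E'
import numpy as np
from scipy.optimize import least_squares
from scipy.spatial.transform import Rotation as Ro
S=[([-.0666,.3004,1.5215,0,1.3207,-.0666],[.54976,0,.20494]),([.485,.525,1.207,0,1.41,-.712],[.556,.3341,.2054]),
([-.587,.402,1.382,-.001,1.361,-1.784],[.5147,-.2987,.2065]),([-.582,.555,1.526,0,1.06,-1.782],[.5166,-.2961,.057]),
([-.582,.368,1.309,0,1.458,-1.782],[.5172,-.2965,.2584]),([-.424,.522,1.16,-.35,1.688,-1.629],[.517,-.2946,.2517])]
e=lambda s,a:Ro.from_euler(s,a)
C=e('y',-np.pi)*e('z',np.pi/2)*e('x',np.pi)
def fk(q,p):
    a1,d1,L2,L3,ph,lat,d6=p
    A=e('z',q[0]);B=A*e('y',q[1]);D=B*e('y',q[2]);W=A.apply([a1,lat,d1])+B.apply([0,0,L2])+D.apply([L3*np.sin(ph),0,L3*np.cos(ph)])
    T=D*e('z',q[3])*e('y',q[4]);return W+T.apply([0,0,d6]),(T*e('z',q[5])*C),W
def fit():
    return least_squares(lambda p:np.concatenate([np.ravel([fk(q,p)[0]-x for q,x in S])*1000,(p-[0,.4,.4,.4,0,.036,.25])*.3]),[0,.4,.4,.4,0,.036,.25])
P=fit().x
lo=np.array([-3.03,-.79,.23,-1.04,0,-2.55])+.03;hi=np.array([3.03,2.21,2.52,4.18,3.07,2.55])-.03
def ik(x,R,q0):
    f=lambda q:np.r_[(fk(q,P)[0]-x)*10,(fk(q,P)[1].inv()*R).as_rotvec()]
    s=least_squares(f,np.clip(q0,lo+.01,hi-.01),bounds=(lo,hi));return s.x,np.abs(s.fun).max()
E
python3 - <<'E'
from kin import *
print(P.round(4),fit().cost);
for q,x in S: print((fk(q,P)[0]-x).round(4))
print(fk(S[-1][0],P)[1].as_matrix().round(3).tolist())
# candidate side grasps: tool z heading az, depression dep, flip
b=np.array([.517,-.297,.06]);rng=np.random.default_rng(0)
for dep in (0,15,25,35):
  for az in range(-180,180,30):
    for f in(0,1):
      d,a=np.radians([dep,az]);z=np.array([np.cos(d)*np.cos(a),np.cos(d)*np.sin(a),-np.sin(d)]);y=np.cross([0,0,1],z);y/=np.linalg.norm(y)
      if f:y=-y
      R=Ro.from_matrix(np.c_[np.cross(y,z),y,z]);x=b+.019*z
      best=min((ik(x,R,[np.arctan2(x[1],x[0])+rng.uniform(-.4,.4),.5,1.4,rng.uniform(-1,4.1),rng.uniform(.3,2),rng.uniform(-2,2)]) for _ in range(6)),key=lambda s:s[1])
      if best[1]<1e-3: print(dep,az,f,best[0].round(2),'wristz',fk(best[0],P)[2].round(3))
E
```

```text
[-3.000e-04  2.218e-01  4.244e-01  4.497e-01  9.130e-02  3.660e-02
  2.712e-01] 0.15139169901134333
[ 0.0001 -0.      0.0002]
[0.     0.0002 0.0002]
[-0.0001  0.     -0.0001]
[-0.0001 -0.     -0.0001]
[ 0.0001 -0.0001  0.0001]
[-0.0001  0.0001 -0.0003]
[[-0.891, 0.3, -0.34], [0.386, 0.896, -0.22], [0.239, -0.327, -0.914]]
0 -180 0 [-0.41  1.47  0.47 -0.87  2.59  0.78] wristz [ 0.769 -0.297  0.06 ]
0 -180 1 [-0.41  1.47  0.47 -0.87  2.59 -2.36] wristz [ 0.769 -0.297  0.06 ]
0 -60 0 [-0.29  0.85  2.03  3.92  1.38  1.38] wristz [ 0.391 -0.079  0.06 ]
0 -60 1 [-0.29  0.85  2.03  3.92  1.38 -1.76] wristz [ 0.391 -0.079  0.06 ]
0 -30 0 [-0.63  0.83  2.16  3.04  1.41  1.59] wristz [ 0.299 -0.171  0.06 ]
0 -30 1 [-0.63  0.83  2.16  3.04  1.41 -1.55] wristz [ 0.299 -0.171  0.06 ]
0 0 0 [-0.93  0.85  2.03  2.19  1.41  1.79] wristz [ 0.265 -0.297  0.06 ]
0 0 1 [-0.93  0.85  2.03  2.19  1.41 -1.35] wristz [ 0.265 -0.297  0.06 ]
0 30 0 [-1.03  0.93  1.71  1.59  1.56  2.06] wristz [ 0.299 -0.423  0.06 ]
0 30 1 [-1.03  0.93  1.71  1.59  1.56 -1.08] wristz [ 0.299 -0.423  0.06 ]
0 60 0 [-0.98  1.09 
[... 4184 characters left out ...]
.4    0.205]
35 30 1 [-0.94  0.64  1.77  1.2   1.07 -0.7 ] wristz [ 0.338 -0.4    0.205]
35 60 0 [-0.91  0.8   1.44  0.87  1.46  2.39] wristz [ 0.414 -0.476  0.205]
35 60 1 [-0.91  0.8   1.44  0.87  1.46 -0.76] wristz [ 0.414 -0.476  0.205]
35 90 0 [-0.82  0.97  1.11  0.61  1.81  2.23] wristz [ 0.517 -0.504  0.205]
35 90 1 [-0.82  0.97  1.11  0.61  1.81 -0.91] wristz [ 0.517 -0.504  0.205]
35 120 0 [-0.7   1.11  0.84  0.33  2.1   1.94] wristz [ 0.62  -0.476  0.205]
35 120 1 [-0.7   1.11  0.84  0.33  2.1  -1.2 ] wristz [ 0.62  -0.476  0.205]
35 150 0 [-0.57  1.17  0.72 -0.04  2.2   1.52] wristz [ 0.696 -0.4    0.205]
35 150 1 [-0.57  1.17  0.72 -0.04  2.2  -1.62] wristz [ 0.696 -0.4    0.205]
```

```bash
cat > plan.py <<'E'
from h import *
import kin
from kin import ik,fk
def pose(g,az,dep,roll=0):
    d,a=np.radians([dep,az]);z=np.array([np.cos(d)*np.cos(a),np.cos(d)*np.sin(a),-np.sin(d)]);y=-np.cross([0,0,1],z);y/=np.linalg.norm(y)
    R=Ro.from_matrix(np.c_[np.cross(y,z),y,z])*Ro.from_euler('z',roll,degrees=True)
    return np.array(g)+.019*z,R
def plan(targets,grip,vmax=.8,wmax=.9,start=None):
    """rows from the measured pose (or start) through targets [(tcp,R)]"""
    o=get_obs();p,R,q=o['ee_pos'],Ro.from_euler('xyz',o['eef_rot']),o['qpos']
    if start: p,R=start
    for tp,tR in targets:
        n=max(1,int(np.ceil(max(np.linalg.norm(tp-p)/.03/vmax,(R.inv()*tR).magnitude()/.12/wmax))));p0,R0=p,R;rv=(R0.inv()*tR).as_rotvec();rows=[];jm=0
        for i in range(1,n+1):
            gp=p0+(tp-p0)*i/n;gR=R0*Ro.from_rotvec(rv*i/n)
            a=(R.inv().apply(gp-p)/.03).round(2);b=((R.inv()*gR).as_rotvec()/.12).round(2)
            p=p+R.apply(a*.03);R=R*Ro.from_rotvec(b*.12);rows.append([a.tolist(),b.tolist(),grip])
            q2,e=ik(p,R,q);jm=max(jm,(abs(q2-q)/.1/np.array([2.22,2.22,2.57,3.14,3.14,3.14])).max());q=q2
            if e>2e-3: print('IK bad',i,e)
        print(n,'rows; q',q.round(2),'W',fk(q,kin.P)[2].round(3),'jspeed frac',jm.round(2))
        print(str(rows).replace('-0.0,','0,').replace('-0.0]','0]').replace('0.0,','0,').replace('0.0]','0]'))
    return p,R
E
python3 - <<'E'
from plan import *
plan([pose([.517,-.297,.21],110,15)],1)
E
```

```text
14 rows; q [-0.77  1.07  0.74  0.74  2.46 -0.82] W [ 0.6   -0.526  0.275] jspeed frac 0.33
[[[0, 0.07, 0.1], [-0.53, 0.67, 0.26], 1], [[-0.01, 0.06, 0.11], [-0.53, 0.67, 0.26], 1], [[-0.01, 0.06, 0.11], [-0.53, 0.67, 0.26], 1], [[-0.02, 0.04, 0.11], [-0.53, 0.67, 0.26], 1], [[-0.03, 0.05, 0.11], [-0.53, 0.67, 0.26], 1], [[-0.03, 0.03, 0.11], [-0.53, 0.67, 0.26], 1], [[-0.05, 0.03, 0.11], [-0.53, 0.67, 0.26], 1], [[-0.05, 0.03, 0.11], [-0.53, 0.67, 0.26], 1], [[-0.06, 0.02, 0.11], [-0.53, 0.67, 0.26], 1], [[-0.07, 0.01, 0.1], [-0.53, 0.67, 0.26], 1], [[-0.07, 0.02, 0.09], [-0.53, 0.67, 0.26], 1], [[-0.08, 0, 0.09], [-0.53, 0.67, 0.26], 1], [[-0.09, 0.01, 0.09], [-0.53, 0.67, 0.26], 1], [[-0.1, 0, 0.08], [-0.53, 0.67, 0.26], 1]]
```

Emit:
send_rows(
  motion=[
    [[0,0.07,0.1],[-0.53,0.67,0.26],1],
    [[-0.01,0.06,0.11],[-0.53,0.67,0.26],1],
    [[-0.01,0.06,0.11],[-0.53,0.67,0.26],1],
    [[-0.02,0.04,0.11],[-0.53,0.67,0.26],1],
    [[-0.03,0.05,0.11],[-0.53,0.67,0.26],1],
    [[-0.03,0.03,0.11],[-0.53,0.67,0.26],1],
    [[-0.05,0.03,0.11],[-0.53,0.67,0.26],1],
    [[-0.05,0.03,0.11],[-0.53,0.67,0.26],1],
    [[-0.06,0.02,0.11],[-0.53,0.67,0.26],1],
    [[-0.07,0.01,0.1],[-0.53,0.67,0.26],1],
    [[-0.07,0.02,0.09],[-0.53,0.67,0.26],1],
    [[-0.08,0,0.09],[-0.53,0.67,0.26],1],
  ],
)

```text
time_s: 12.7
ee_pos: [0.5112, -0.283, 0.213]
eef_rot: [3.101, -1.148, 2.093]
force: [-0.0, 0.8, -0.3]
grip_width: 0.0943
grip_force: 0.0
```

Emit:
send_rows(
  motion=[
    [[-0.09,0.01,0.09],[-0.53,0.67,0.26],1],
    [[-0.1,0,0.08],[-0.53,0.67,0.26],1],
    [[0,0,0],[0,0,0],1],
    [[0,0,0],[0,0,0],1],
  ],
)

```text
time_s: 13.1
ee_pos: [0.5104, -0.2803, 0.2058]
eef_rot: [-3.142, -1.305, 1.92]
force: [-0.5, 0.6, 0.6]
grip_width: 0.094
grip_force: 0.0
```

Run:
```python
from plan import *
o,R=st()
t=pose([.517,-.297,.21],110,15);print(t[0],t[1].as_matrix().round(3).tolist())
plan([pose([.517,-.297,.14],110,15),pose([.517,-.297,.068],110,15)],1,vmax=.5)
c=camera("scene");cv2.imwrite("pics/s3.png",c["pixels"][:,:,::-1])
```

```text
t 13.1 pos [ 0.5104 -0.2803  0.2058] q [-0.765  1.071  0.743  0.742  2.462 -0.824] F [-0.5  0.6  0.6] g 0.094 0.0
R [[-0.09, 0.94, -0.33], [0.246, 0.342, 0.907], [0.965, -0.0, -0.262]]
[ 0.51072304 -0.27975421  0.20508244] [[-0.089, 0.94, -0.33], [0.243, 0.342, 0.908], [0.966, 0.0, -0.259]]
5 rows; q [-0.76  1.16  0.75  0.68  2.39 -0.91] W [ 0.6   -0.526  0.205] jspeed frac 0.08
[[[-0.45, 0, 0.13], [0, 0.01, 0], 1], [[-0.46, 0.01, 0.12], [0, 0, 0], 1], [[-0.45, 0, 0.13], [0, 0.01, 0], 1], [[-0.46, 0, 0.12], [0, 0, 0], 1], [[-0.45, 0.01, 0.13], [0, 0.01, 0], 1]]
5 rows; q [-0.76  1.26  0.72  0.63  2.33 -0.98] W [ 0.601 -0.526  0.133] jspeed frac 0.1
[[[-0.46, 0, 0.12], [0, 0, 0], 1], [[-0.47, 0, 0.13], [0, 0, 0], 1], [[-0.46, 0, 0.12], [0, 0, 0], 1], [[-0.47, 0, 0.12], [0, 0, 0], 1], [[-0.46, 0, 0.13], [0, 0, 0], 1]]
```

View pics/s3.png

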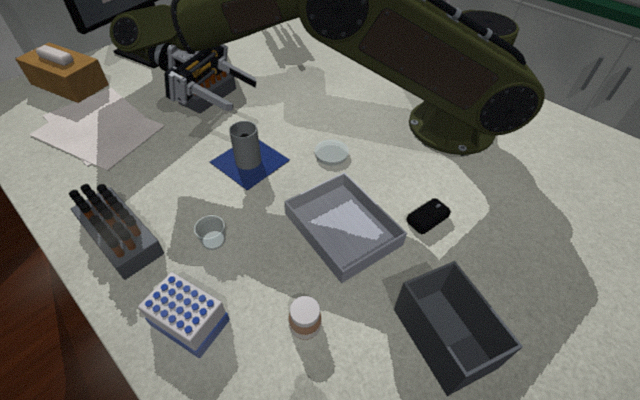

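The scene view shows the gripper at (200,85) above and behind the beaker (245,145), with the wrist clear of the rack. I'll descend around the beaker.

Emit:
send_rows(
  motion=[
    [[-0.45,0,0.13],[0,0.01,0],1],
    [[-0.46,0.01,0.12],[0,0,0],1],
    [[-0.45,0,0.13],[0,0.01,0],1],
    [[-0.46,0,0.12],[0,0,0],1],
    [[-0.45,0.01,0.13],[0,0.01,0],1],
    [[0,0,0],[0,0,0],1],
  ],
)

```text
time_s: 13.75
ee_pos: [0.5105, -0.2783, 0.1321]
eef_rot: [-3.127, -1.315, 1.906]
force: [-0.6, -0.5, -0.5]
grip_width: 0.0938
grip_force: 0.0
```

Emit:
send_rows(
  motion=[
    [[-0.46,0,0.12],[0,0,0],1],
    [[-0.47,0,0.13],[0,0,0],1],
    [[-0.46,0,0.12],[0,0,0],1],
    [[-0.47,0,0.12],[0,0,0],1],
    [[-0.4,0,0.1],[0,0,0],1],
    [[0,0,0],[0,0,0],1],
    [[0,0,0],[0,0,0],1],
  ],
)

```text
time_s: 14.45
ee_pos: [0.5108, -0.2791, 0.0645]
eef_rot: [-3.134, -1.312, 1.913]
force: [0.5, 0.2, 0.5]
grip_width: 0.0938
grip_force: 0.0
```

Run:
```python
from plan import *
o,R=st();print('grasp',o['ee_pos']-.019*R[:,2])
for n in("scene","side"):
    c=camera(n);W=cloud(c);z=W[...,2]
    m=(abs(W[...,0]-.515)<.05)&(abs(W[...,1]+.296)<.045)&(z>.1)&(z<.125)
    print(n,m.sum(),rect(W[m]))
    if n=="side": cv2.imwrite("pics/s4.png",cv2.resize(c["pixels"][60:220,250:490,::-1],None,fx=3,fy=3))
```

```text
t 14.45 pos [ 0.5108 -0.2791  0.0645] q [-0.764  1.259  0.727  0.631  2.334 -0.977] F [0.5 0.2 0.5] g 0.0938 0.0
R [[-0.086, 0.939, -0.332], [0.241, 0.343, 0.908], [0.967, -0.002, -0.256]]
grasp [ 0.51715225 -0.29633137  0.06937897]
scene 210 [ 516.  -298.    68.5   65.3   50.6]
side 190 [ 516.3 -296.3   68.9   67.    66.7]
```

View pics/s4.png

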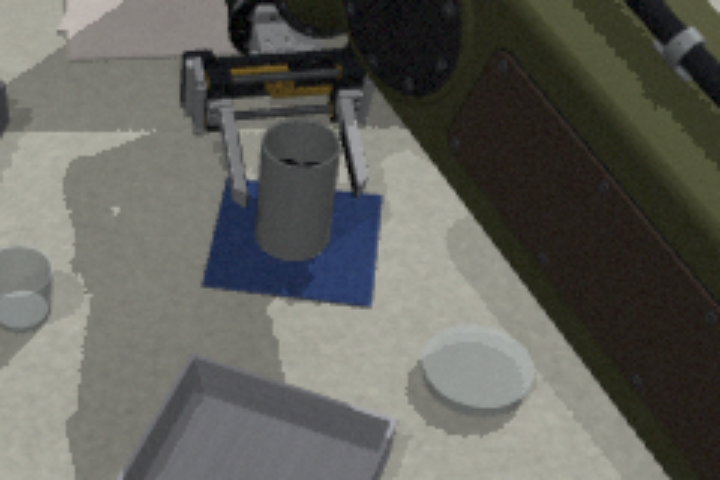

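The crop shows the fingers straddling the beaker, with tips at (240,195) and (360,185) and the mouth free. Gripping now, then I'll plan the lift.

Emit:
send_rows(
  motion=[
    [[0,0,0],[0,0,0],-1],
    [[0,0,0],[0,0,0],-1],
    [[0,0,0],[0,0,0],-1],
    [[0,0,0],[0,0,0],-1],
    [[0,0,0],[0,0,0],-1],
    [[0,0,0],[0,0,0],-1],
    [[0,0,0],[0,0,0],-1],
    [[0,0,0],[0,0,0],-1],
  ],
  squeeze=50,
)

```text
time_s: 15.35
ee_pos: [0.5109, -0.2791, 0.0647]
eef_rot: [-3.135, -1.312, 1.914]
force: [0.5, 0.6, 2.7]
grip_width: 0.0669
grip_force: 50.0
```

Run:
```python
from plan import *
o,R=st()
g=o['ee_pos']-.019*R[:,2];print(g)
# tipped mouth target: tray centre, 15 mm short along tip direction
az=85;tip=None
for roll in (120,130,140):
    p,Rr=pose([0,0,0],az,0,roll);b=np.array([np.sin(np.radians(15))*-1*Rr.as_matrix()[:,2]+np.cos(np.radians(15))*Rr.as_matrix()[:,0]])[0];print(roll,'tip',np.degrees(np.arccos(b[2])).round(1),'mouth off',(b*.039).round(3),b.round(2))
    for roly in(88,-88):
        print('body low',(Rr.as_matrix()@[37,roly,0])[2].round(3),(Rr.as_matrix()@[-37,roly,0])[2].round(3))
s=plan([pose(g+[0,0,.15],110,15),pose([.46,-.01,.22],85,15),pose([.46,-.01,.17],85,0),pose([.46,-.01,.17],85,0,70),pose([.46,-.01,.155],85,0,140)],-1,vmax=.8,wmax=.8)
```

```text
t 15.35 pos [ 0.5109 -0.2791  0.0647] q [-0.764  1.258  0.727  0.631  2.334 -0.977] F [0.5 0.6 2.7] g 0.0669 50.0
R [[-0.086, 0.939, -0.332], [0.241, 0.343, 0.908], [0.967, -0.002, -0.256]]
[ 0.51715839 -0.29631117  0.06960705]
120 tip 118.9 mouth off [ 0.032 -0.013 -0.019] [ 0.81 -0.33 -0.48]
body low -94.71 -57.71
body low 57.71 94.71
130 tip 128.4 mouth off [ 0.028 -0.013 -0.024] [ 0.71 -0.32 -0.62]
body low -91.195 -43.629
body low 43.629 91.195
140 tip 137.7 mouth off [ 0.023 -0.012 -0.029] [ 0.6  -0.31 -0.74]
body low -84.909 -28.222
body low 28.222 84.909
7 rows; q [-0.76  1.06  0.74  0.76  2.47 -0.81] W [ 0.601 -0.525  0.285] jspeed frac 0.14
[[[0.69, 0, -0.18], [0, 0, 0], -1], [[0.69, 0, -0.19], [0, -0.01, 0], -1], [[0.69, 0, -0.18], [0, 0, 0], -1], [[0.69, 0, -0.18], [-0.01, 0, -0.01], -1], [[0.69, 0, -0.19], [0, -0.01, 0], -1], [[0.69, 0, -0.18], [0, 0, 0], -1], [[0.69, 0, -0.19], [0, -0.01, 0], -1]]
13 rows; q [-0.59  0.46  1.81  1.04  1.77 -0.82] W [ 0.439 -0.253  0.285] jspeed frac 0.45
[[[0.19, 0.13, 0.71], [-0.27, 0, 0.07], -1], [[0.19, 0.11, 0.72], [-0.27, 0, 0.07], 
[... 1051 characters left out ...]
.78], -1], [[0, 0, 0], [0, 0, 0.78], -1], [[0, 0, 0], [0, 0, 0.79], -1], [[0, 0, 0], [0, 0, 0.78], -1], [[0, 0, 0], [0, 0, 0.78], -1]]
13 rows; q [-0.61  0.72  1.8   1.13  1.87  1.43] W [ 0.438 -0.261  0.155] jspeed frac 0.3
[[[-0.01, 0.04, 0], [0, 0, 0.78], -1], [[-0.01, 0.03, 0], [0, 0, 0.79], -1], [[-0.01, 0.04, 0], [0, 0, 0.78], -1], [[0, 0.04, 0], [0, 0, 0.78], -1], [[0, 0.04, 0], [0, 0, 0.79], -1], [[0, 0.04, 0], [0, 0, 0.78], -1], [[0.01, 0.03, 0], [0, 0, 0.78], -1], [[0.01, 0.04, 0], [0, 0, 0.79], -1], [[0.02, 0.04, 0], [0, 0, 0.78], -1], [[0.02, 0.03, 0], [0, 0, 0.78], -1], [[0.02, 0.03, 0], [0, 0, 0.79], -1], [[0.02, 0.03, 0], [0, 0, 0.78], -1], [[0.03, 0.03, 0], [0, 0, 0.78], -1]]
```

Emit:
send_rows(
  motion=[
    [[0.3,0,-0.08],[0,0,0],-1],
    [[0.69,0,-0.18],[0,0,0],-1],
    [[0.69,0,-0.19],[0,-0.01,0],-1],
    [[0.69,0,-0.18],[0,0,0],-1],
    [[0.69,0,-0.18],[0,0,0],-1],
    [[0.69,0,-0.19],[0,0,0],-1],
    [[0.69,0,-0.18],[0,0,0],-1],
    [[0.4,0,-0.1],[0,0,0],-1],
    [[0,0,0],[0,0,0],-1],
  ],
)

```text
time_s: 16.25
ee_pos: [0.5112, -0.279, 0.2167]
eef_rot: [-3.14, -1.308, 1.919]
force: [-0.4, -1.1, -3.0]
grip_width: 0.0671
grip_force: 50.0
```

Run:
```python
from plan import *
o,R=st()
for n in("scene","side"):
    c=camera(n);W=cloud(c);z=W[...,2];g=o['ee_pos']-.019*R[:,2]
    m=(abs(W[...,0]-g[0])<.04)&(abs(W[...,1]-g[1])<.04)&(z>g[2]+.02)&(z<g[2]+.06)
    print(n,g,m.sum(),rect(W[m]),np.percentile(z[m],[50,90,98]))
s=plan([pose([.45,.02,.22],85,15),pose([.45,.02,.17],85,0)],-1,vmax=.9)
s=plan([pose([.45,.02,.17],85,0,100)],-1,wmax=.8,start=s)
s=plan([pose([.45,.02,.142],85,0,140)],-1,wmax=.6,start=s)
```

```text
t 16.25 pos [ 0.5112 -0.279   0.2167] q [-0.764  1.06   0.739  0.759  2.473 -0.803] F [-0.4 -1.1 -3. ] g 0.0671 50.0
R [[-0.089, 0.939, -0.331], [0.244, 0.343, 0.907], [0.966, -0.0, -0.26]]
scene [ 0.51748304 -0.29620086  0.22164903] 543 [ 516.2 -296.8   69.2   66.8   28.6] [0.25286535 0.2602512  0.26125828]
side [ 0.51748304 -0.29620086  0.22164903] 457 [ 517.3 -295.9   66.4   69.4   25. ] [0.25157285 0.25868872 0.25974815]
12 rows; q [-0.55  0.42  1.87  1.06  1.73 -0.82] W [ 0.429 -0.223  0.285] jspeed frac 0.52
[[[0.23, 0.15, 0.85], [-0.29, 0, 0.08], -1], [[0.23, 0.11, 0.86], [-0.3, 0, 0.07], -1], [[0.23, 0.08, 0.86], [-0.29, 0, 0.08], -1], [[0.23, 0.05, 0.87], [-0.29, -0.01, 0.08], -1], [[0.24, 0.02, 0.86], [-0.3, 0, 0.07], -1], [[0.23, -0.02, 0.87], [-0.29, 0, 0.08], -1], [[0.23, -0.04, 0.86], [-0.29, 0, 0.08], -1], [[0.23, -0.08, 0.86], [-0.3, 0, 0.07], -1], [[0.24, -0.12, 0.86], [-0.29, 0, 0.08], -1], [[0.23, -0.14, 0.85], [-0.3, 0, 0.08], -1], [[0.23, -0.18, 0.85], [-0.29, 0, 0.07], -1], [[0.22, -0.21, 0.84], [-0.29, -0.01, 0.08], -1]]
3 rows; q [-0.57  0.66  1.87  1.17  1.84
[... 606 characters left out ...]
], [0, 0, 0.76], -1], [[0, 0, 0], [0, 0, 0.77], -1], [[0, 0, 0], [0, 0, 0.77], -1], [[0, 0, 0], [0, 0, 0.76], -1], [[0, 0, 0], [0, 0, 0.77], -1], [[0, 0, 0], [0, 0, 0.76], -1], [[0, 0, 0], [0, 0, 0.77], -1], [[0, 0, 0], [0, 0, 0.76], -1]]
10 rows; q [-0.57  0.72  1.86  1.15  1.82  1.39] W [ 0.428 -0.231  0.142] jspeed frac 5.12
[[[0.02, 0.09, 0], [0, 0, 0.58], -1], [[0.02, 0.09, 0], [0, 0, 0.58], -1], [[0.03, 0.09, 0], [0, 0, 0.59], -1], [[0.03, 0.09, 0], [0, 0, 0.58], -1], [[0.04, 0.08, 0], [0, 0, 0.58], -1], [[0.05, 0.08, 0], [0, 0, 0.58], -1], [[0.05, 0.08, 0], [0, 0, 0.58], -1], [[0.06, 0.07, 0], [0, 0, 0.59], -1], [[0.06, 0.07, 0], [0, 0, 0.58], -1], [[0.07, 0.07, 0], [0, 0, 0.58], -1]]
```

Emit:
send_rows(
  motion=[
    [[0.23,0.15,0.85],[-0.29,0,0.08],-1],
    [[0.23,0.11,0.86],[-0.3,0,0.07],-1],
    [[0.23,0.08,0.86],[-0.29,0,0.08],-1],
    [[0.23,0.05,0.87],[-0.29,-0.01,0.08],-1],
    [[0.24,0.02,0.86],[-0.3,0,0.07],-1],
    [[0.23,-0.02,0.87],[-0.29,0,0.08],-1],
    [[0.23,-0.04,0.86],[-0.29,0,0.08],-1],
    [[0.23,-0.08,0.86],[-0.3,0,0.07],-1],
    [[0.24,-0.12,0.86],[-0.29,0,0.08],-1],
    [[0.23,-0.14,0.85],[-0.3,0,0.08],-1],
    [[0.23,-0.18,0.85],[-0.29,0,0.07],-1],
    [[0.22,-0.21,0.84],[-0.29,-0.01,0.08],-1],
  ],
)

```text
time_s: 17.55
ee_pos: [0.451, 0.0392, 0.2145]
eef_rot: [-3.136, -1.308, 1.477]
force: [0.4, 1.2, -2.4]
grip_width: 0.067
grip_force: 50.0
```

Emit:
send_rows(
  motion=[
    [[-0.48,0,0.14],[0,0.73,0],-1],
    [[-0.49,0,0.09],[0,0.73,0],-1],
    [[-0.5,0,0.05],[0,0.73,0],-1],
    [[0,0,0],[0,0,0],-1],
    [[0,0,0],[0,0,0.5],-1],
    [[0,0,0],[0,0,0.77],-1],
    [[0,0,0],[0,0,0.77],-1],
    [[0,0,0],[0,0,0.77],-1],
    [[0,0,0],[0,0,0.77],-1],
    [[0,0,0],[0,0,0.77],-1],
    [[0,0,0],[0,0,0.77],-1],
  ],
)

```text
time_s: 18.65
ee_pos: [0.4519, 0.0387, 0.171]
eef_rot: [-1.576, -0.954, -0.082]
force: [-0.1, -0.2, -2.6]
grip_width: 0.067
grip_force: 50.0
```

Run:
```python
from plan import *
o,R=st();print('g',o['ee_pos']-.019*R[:,2],'roll',np.degrees(np.arctan2(-R[2,1],R[2,0])))
```

```text
t 18.65 pos [0.4519 0.0387 0.171 ] q [-0.57   0.65   1.867  1.167  1.843 -0.386] F [-0.1 -0.2 -2.6] g 0.067 50.0
R [[0.577, 0.812, 0.087], [-0.047, -0.072, 0.996], [0.816, -0.579, -0.003]]
g [0.4502247  0.01972511 0.17105931] roll 35.348281480884935
```

Emit:
send_rows(
  motion=[
    [[0,0,0],[0,0,0.78],-1],
    [[0,0,0],[0,0,0.78],-1],
    [[0,0,0],[0,0,0.78],-1],
    [[0,0,0],[0,0,0.78],-1],
    [[0,0,0],[0,0,0.78],-1],
    [[0,0,0],[0,0,0.78],-1],
    [[0,0,0],[0,0,0.78],-1],
    [[0,0,0],[0,0,0.78],-1],
    [[0,0,0],[0,0,0.78],-1],
    [[0,0,0],[0,0,0.78],-1],
    [[0,0,0],[0,0,0.78],-1],
    [[0,0,0],[0,0,0.78],-1],
  ],
)

```text
time_s: 19.85
ee_pos: [0.4519, 0.0387, 0.171]
eef_rot: [-1.574, 0.169, -0.087]
force: [-0.2, -0.1, -2.7]
grip_width: 0.067
grip_force: 50.0
```

Emit:
send_rows(
  motion=[
    [[0.02,0.09,0],[0,0,0.58],-1],
    [[0.02,0.09,0],[0,0,0.58],-1],
    [[0.03,0.09,0],[0,0,0.58],-1],
    [[0.03,0.09,0],[0,0,0.58],-1],
    [[0.04,0.08,0],[0,0,0.58],-1],
    [[0.05,0.08,0],[0,0,0.58],-1],
    [[0.05,0.08,0],[0,0,0.58],-1],
    [[0.06,0.07,0],[0,0,0.58],-1],
    [[0.06,0.07,0],[0,0,0.58],-1],
    [[0.07,0.07,0],[0,0,0.58],-1],
    [[0,0,0],[0,0,0],-1],
    [[0,0,0],[0,0,0],-1],
  ],
)

```text
time_s: 21.05
ee_pos: [0.4521, 0.0386, 0.1429]
eef_rot: [-1.573, 0.859, -0.089]
force: [-0.1, -0.1, -2.4]
grip_width: 0.0668
grip_force: 50.0
```

Emit:
send_rows(
  motion=[
    [[0,0,0],[0,0,0],-1],
    [[0,0,0],[0,0,0],-1],
    [[0,0,0],[0,0,0],-1],
    [[0,0,0],[0,0,0],-1],
    [[0,0,0],[0,0,0],-1],
  ],
)

```text
time_s: 21.55
ee_pos: [0.4519, 0.0387, 0.1423]
eef_rot: [-1.571, 0.862, -0.087]
force: [0.1, -0.9, -1.4]
grip_width: 0.0672
grip_force: 50.0
```

Run:
```python
from plan import *
o,R=st();print('g',o['ee_pos']-.019*R[:,2])
a=camera("scene")["pixels"][150:300,230:450,::-1];b=camera("side")["pixels"][150:300,230:450,::-1]
cv2.imwrite("pics/t5.png",cv2.resize(np.vstack([a,b]),None,fx=2,fy=2))
```

```text
t 21.55 pos [0.4519 0.0387 0.1423] q [-0.57   0.716  1.856  1.155  1.824  1.378] F [ 0.1 -0.9 -1.4] g 0.0672 50.0
R [[0.648, -0.756, 0.087], [-0.056, 0.066, 0.996], [-0.759, -0.651, 0.0]]
g [0.45028277 0.01978651 0.14229585]
```

View pics/t5.png

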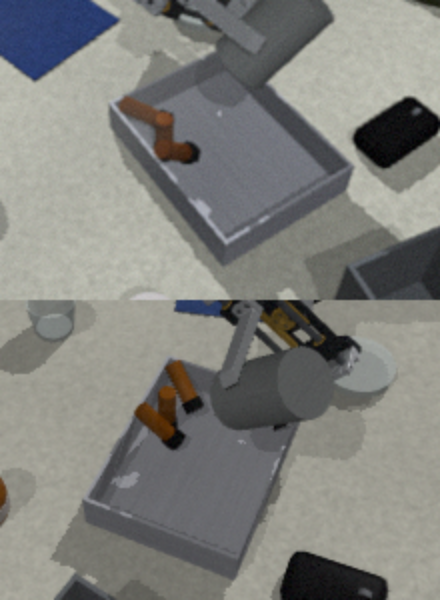

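The picture shows three amber vials in the tray, near (165,130) in the upper view, and the mouth is empty. The force has dropped to the beaker's own weight. I'll turn it back upright and look at the tray again.

Emit:
send_rows(
  motion=[
    [[-0.2,-0.25,0],[0,0,0],-1],
    [[-0.4,-0.45,0],[0,0,-0.3],-1],
    [[0,0,0],[0,0,-0.8],-1],
    [[0,0,0],[0,0,-0.8],-1],
    [[0,0,0],[0,0,-0.8],-1],
    [[0,0,0],[0,0,-0.8],-1],
    [[0,0,0],[0,0,-0.8],-1],
    [[0,0,0],[0,0,-0.8],-1],
    [[0,0,0],[0,0,-0.8],-1],
    [[0,0,0],[0,0,-0.8],-1],
    [[0,0,0],[0,0,-0.8],-1],
    [[0,0,0],[0,0,-0.8],-1],
  ],
)

```text
time_s: 22.85
ee_pos: [0.4563, 0.0383, 0.1703]
eef_rot: [-1.571, -0.138, -0.087]
force: [0.4, 0.1, -1.7]
grip_width: 0.0669
grip_force: 50.0
```

Emit:
send_rows(
  motion=[
    [[0,0,0],[0,0,-0.8],-1],
    [[0,0,0],[0,0,-0.8],-1],
    [[0,0,0],[0,0,-0.8],-1],
    [[0,0,0],[0,0,-0.8],-1],
    [[0,0,0],[0,0,-0.8],-1],
    [[0,0,0],[0,0,-0.8],-1],
    [[0,0,0],[0,0,-0.8],-1],
    [[0,0,0],[0,0,-0.8],-1],
    [[0,0,0],[0,0,-0.8],-1],
    [[0,0,0],[0,0,-0.8],-1],
    [[0,0,0],[0,0,0],-1],
  ],
)

```text
time_s: 23.95
ee_pos: [0.4562, 0.0383, 0.1702]
eef_rot: [-1.571, -1.096, -0.087]
force: [-0.5, 0.5, -2.6]
grip_width: 0.0673
grip_force: 50.0
```

Run:
```python
from plan import *
o,R=st();print('g',o['ee_pos']-.019*R[:,2],'roll',np.degrees(np.arctan2(-R[2,1],R[2,0])))
s=plan([pose([.45,.02,.22],85,15),pose([.515,-.296,.20],110,15)],-1,vmax=.9)
```

```text
t 23.95 pos [0.4562 0.0383 0.1702] q [-0.565  0.659  1.855  1.173  1.845 -0.524] F [-0.5  0.5 -2.6] g 0.0673 50.0
R [[0.456, 0.886, 0.087], [-0.04, -0.077, 0.996], [0.889, -0.457, 0.0]]
g [0.45460064 0.01938964 0.17019964] roll 27.220137673549004
6 rows; q [-0.55  0.42  1.87  1.06  1.73 -0.82] W [ 0.429 -0.223  0.285] jspeed frac 0.19
[[[0.21, -0.14, 0], [-0.09, -0.36, -0.66], -1], [[0.22, -0.12, -0.02], [-0.08, -0.35, -0.65], -1], [[0.23, -0.1, -0.02], [-0.09, -0.36, -0.66], -1], [[0.23, -0.08, -0.03], [-0.09, -0.36, -0.65], -1], [[0.24, -0.07, -0.05], [-0.09, -0.35, -0.66], -1], [[0.24, -0.04, -0.06], [-0.08, -0.36, -0.66], -1]]
12 rows; q [-0.77  1.08  0.76  0.73  2.45 -0.84] W [ 0.598 -0.525  0.265] jspeed frac 0.51
[[[-0.28, 0.23, -0.82], [0.29, 0, -0.08], -1], [[-0.28, 0.21, -0.83], [0.29, 0, -0.08], -1], [[-0.28, 0.17, -0.83], [0.3, 0, -0.07], -1], [[-0.28, 0.14, -0.84], [0.29, 0, -0.08], -1], [[-0.28, 0.1, -0.84], [0.29, 0, -0.08], -1], [[-0.29, 0.08, -0.85], [0.29, 0, -0.08], -1], [[-0.28, 0.04, -0.85], [0.3, 0, -0.08], -1], [[-0.29, 0.01, -0.85], [0.29, 0, -0.07], -1], [[-0.29, -0.02, -0.85], [0.29, 0, -0.08], -1], [[-0.28, -0.06, -0.84], [0.29, 0, -0.08], -1], [[-0.28, -0.08, -0.85], [0.3, 0, -0.08], -1], [[-0.29, -0.12, -0.84], [0.29, 0, -0.08], -1]]
```

Emit:
send_rows(
  motion=[
    [[0.21,-0.14,0],[-0.09,-0.36,-0.66],-1],
    [[0.22,-0.12,-0.02],[-0.08,-0.35,-0.65],-1],
    [[0.23,-0.1,-0.02],[-0.09,-0.36,-0.66],-1],
    [[0.23,-0.08,-0.03],[-0.09,-0.36,-0.65],-1],
    [[0.24,-0.07,-0.05],[-0.09,-0.35,-0.66],-1],
    [[0.24,-0.04,-0.06],[-0.08,-0.36,-0.66],-1],
    [[0,0,0],[0,0,0],-1],
  ],
)

```text
time_s: 24.65
ee_pos: [0.4519, 0.0381, 0.2162]
eef_rot: [3.141, -1.307, 1.484]
force: [0.4, -0.2, -1.5]
grip_width: 0.067
grip_force: 50.0
```

Emit:
send_rows(
  motion=[
    [[-0.28,0.23,-0.82],[0.29,0,-0.08],-1],
    [[-0.28,0.21,-0.83],[0.29,0,-0.08],-1],
    [[-0.28,0.17,-0.83],[0.3,0,-0.07],-1],
    [[-0.28,0.14,-0.84],[0.29,0,-0.08],-1],
    [[-0.28,0.1,-0.84],[0.29,0,-0.08],-1],
    [[-0.29,0.08,-0.85],[0.29,0,-0.08],-1],
    [[-0.28,0.04,-0.85],[0.3,0,-0.08],-1],
    [[-0.29,0.01,-0.85],[0.29,0,-0.07],-1],
    [[-0.29,-0.02,-0.85],[0.29,0,-0.08],-1],
    [[-0.28,-0.06,-0.84],[0.29,0,-0.08],-1],
    [[-0.28,-0.08,-0.85],[0.3,0,-0.08],-1],
    [[-0.29,-0.12,-0.84],[0.29,0,-0.08],-1],
  ],
)

```text
time_s: 25.85
ee_pos: [0.5086, -0.2796, 0.1934]
eef_rot: [-3.118, -1.313, 1.897]
force: [-0.3, -1.0, -2.0]
grip_width: 0.0668
grip_force: 50.0
```

Emit:
send_rows(
  motion=[
    [[0,0,0],[0,0,0],-1],
    [[0,0,0],[0,0,0],-1],
  ],
)

```text
time_s: 26.05
ee_pos: [0.5086, -0.2786, 0.1928]
eef_rot: [-3.123, -1.313, 1.9]
force: [-0.3, 0.3, -1.9]
grip_width: 0.0667
grip_force: 50.0
```

Run:
```python
from plan import *
o,R=st();g=o['ee_pos']-.019*R[:,2];print('g',g)
im=[]
for n in("scene","side"):
    c=camera(n);W=cloud(c);z=W[...,2]
    m=(abs(W[...,0]-g[0])<.045)&(abs(W[...,1]-g[1])<.045)&(z>g[2]+.02)&(z<g[2]+.06)
    print(n,m.sum(),rect(W[m]))
    m=(abs(W[...,0]-g[0])<.036)&(abs(W[...,1]-g[1])<.036)&(z>.06)&(z<g[2]-.03);print('low z',np.percentile(z[m],[0,1,3]).round(4))
    # beaker wall tilt: centre line by slices of rim/base
    im.append(c["pixels"][50:250,220:450,::-1])
cv2.imwrite("pics/u6.png",cv2.resize(np.hstack(im),None,fx=1.7,fy=1.7))
s=plan([pose([.515,-.296,.078],110,15)],-1,vmax=.6)
```

```text
t 26.05 pos [ 0.5086 -0.2786  0.1928] q [-0.766  1.081  0.76   0.728  2.447 -0.841] F [-0.3  0.3 -1.9] g 0.0667 50.0
R [[-0.083, 0.94, -0.331], [0.241, 0.341, 0.909], [0.967, -0.005, -0.255]]
g [ 0.51490262 -0.29585261  0.19763184]
scene 520 [ 514.4 -297.    69.9   67.1   58.3]
low z [0.1302 0.1319 0.133 ]
side 475 [ 514.7 -295.3   67.    69.2   31.1]
low z [0.1322 0.1329 0.1335]
7 rows; q [-0.77  1.24  0.74  0.63  2.33 -0.98] W [ 0.598 -0.525  0.143] jspeed frac 0.12
[[[-0.56, 0, 0.14], [0, 0, 0], -1], [[-0.55, 0, 0.15], [0, -0.01, -0.01], -1], [[-0.56, 0, 0.14], [0, 0, 0], -1], [[-0.56, 0, 0.15], [0, 0, -0.01], -1], [[-0.56, 0, 0.15], [0, 0, 0], -1], [[-0.55, 0, 0.14], [0, -0.01, 0], -1], [[-0.56, 0, 0.15], [0, 0, -0.01], -1]]
```

View pics/u6.png

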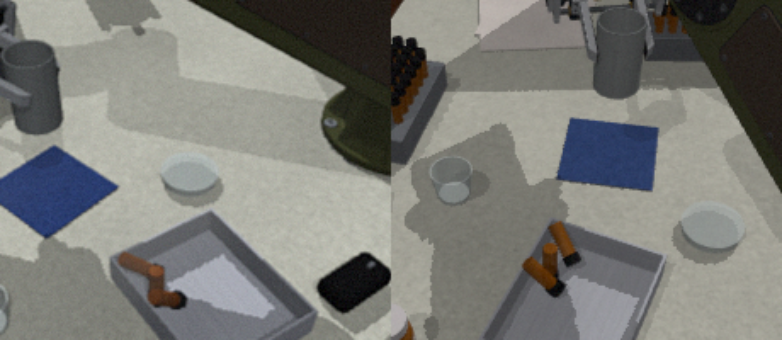

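The three vials rest inside the tray, near (155,280) in the left half and (550,260) in the right half, and the beaker is held upright and empty. Lowering it now.

Emit:
send_rows(
  motion=[
    [[-0.56,0,0.14],[0,0,0],-1],
    [[-0.55,0,0.15],[0,-0.01,-0.01],-1],
    [[-0.56,0,0.14],[0,0,0],-1],
    [[-0.56,0,0.15],[0,0,-0.01],-1],
    [[-0.56,0,0.15],[0,0,0],-1],
    [[-0.55,0,0.14],[0,-0.01,0],-1],
    [[-0.5,0,0.13],[0,0,-0.01],-1],
    [[0,0,0],[0,0,0],-1],
    [[0,0,0],[0,0,0],-1],
  ],
)

```text
time_s: 27.05
ee_pos: [0.5091, -0.2796, 0.0752]
eef_rot: [3.134, -1.308, 1.928]
force: [0.1, 0.4, -0.9]
grip_width: 0.0668
grip_force: 50.0
```

Run:
```python
from plan import *
o,R=st();print('g',o['ee_pos']-.019*R[:,2])
s=plan([pose([.515,-.296,.0725],110,15)],-1,vmax=.1)
```

```text
t 27.05 pos [ 0.5091 -0.2796  0.0752] q [-0.766  1.236  0.742  0.63   2.337 -0.978] F [ 0.1  0.4 -0.9] g 0.0668 50.0
R [[-0.091, 0.939, -0.331], [0.244, 0.343, 0.907], [0.966, 0.002, -0.26]]
g [ 0.51536337 -0.2968464   0.08015921]
3 rows; q [-0.77  1.25  0.74  0.63  2.33 -0.98] W [ 0.598 -0.525  0.138] jspeed frac 0.02
[[[-0.08, 0, 0.03], [0, 0, 0.01], -1], [[-0.08, 0, 0.03], [0, 0.01, 0], -1], [[-0.08, 0, 0.04], [0, 0, 0.01], -1]]
```

Emit:
send_rows(
  motion=[
    [[-0.1,0,0.03],[0,0,0.01],-1],
    [[-0.1,0,0.03],[0,0,0],-1],
    [[-0.1,0,0.03],[0,0,0.01],-1],
    [[0,0,0],[0,0,0],-1],
    [[0,0,0],[0,0,0],-1],
  ],
)

```text
time_s: 27.55
ee_pos: [0.509, -0.2793, 0.0659]
eef_rot: [-3.14, -1.307, 1.919]
force: [-0.2, -0.5, -2.8]
grip_width: 0.0669
grip_force: 50.0
```

Emit:
send_rows(
  motion=[
    [[-0.05,0,0.01],[0,0,0],-1],
    [[0,0,0],[0,0,0],-1],
  ],
)

```text
time_s: 27.75
ee_pos: [0.5091, -0.2795, 0.0647]
eef_rot: [3.141, -1.307, 1.921]
force: [-0.1, -0.4, 1.4]
grip_width: 0.067
grip_force: 50.0
```

Emit:
send_rows(
  motion=[
    [[-0.02,0,0.01],[0,0,0],-1],
    [[0,0,0],[0,0,0],-1],
  ],
)

```text
time_s: 27.95
ee_pos: [0.5091, -0.2795, 0.0646]
eef_rot: [3.139, -1.307, 1.923]
force: [1.9, -1.2, 5.1]
grip_width: 0.067
grip_force: 50.0
```

Emit:
send_rows(
  motion=[
    [[0,0,0],[0,0,0],1],
    [[0,0,0],[0,0,0],1],
    [[0,0,0],[0,0,0],1],
    [[0,0,0],[0,0,0],1],
    [[0,0,0],[0,0,0],1],
    [[0,0,0],[0,0,0],1],
  ],
)

```text
time_s: 28.55
ee_pos: [0.5089, -0.2792, 0.0636]
eef_rot: [-3.14, -1.307, 1.919]
force: [0.2, 0.9, -0.2]
grip_width: 0.0937
grip_force: 0.0
```

Emit:
send_rows(
  motion=[
    [[0.3,0,-0.08],[0,0,0],1],
    [[0.5,0,-0.13],[0,0,0],1],
    [[0.7,0,-0.19],[0,0,0],1],
    [[0.7,0,-0.19],[0,0,0],1],
    [[0.7,0,-0.19],[0,0,0],1],
    [[0.7,0,-0.19],[0,0,0],1],
    [[0.7,0,-0.19],[0,0,0],1],
    [[0.7,0,-0.19],[0,0,0],1],
    [[0.3,0,-0.08],[0,0,0],1],
    [[0,0,0],[0,0,0],1],
  ],
)

```text
time_s: 29.55
ee_pos: [0.5091, -0.2793, 0.2299]
eef_rot: [3.138, -1.305, 1.924]
force: [-0.1, -1.1, -0.6]
grip_width: 0.094
grip_force: 0.0
```

Run:
```python
from plan import *
o,R=st()
im=[]
for n in("scene","side"):
    c=camera(n);W=cloud(c);z=W[...,2];px=c["pixels"].astype(int)
    m=(abs(W[...,0]-.515)<.05)&(abs(W[...,1]+.297)<.05)&(z>.1)&(z<.125)
    print(n,'rim',m.sum(),rect(W[m]),np.median(z[m]))
    m=(px[...,0]>px[...,2]*2)&(abs(W[...,0]-.505)<.13)&(abs(W[...,1]-.026)<.15)
    p=W[m];print('vials',p.min(0).round(3),p.max(0).round(3))
    for k,(x,y) in dict(jar=(.7215,.1275),cup=(.73,-.151),dish=(.343,-.154),mouse=(.346,.148)).items():
        m=(np.hypot(W[...,0]-x,W[...,1]-y)<.09)&(z>.012)&(z<.08);print(k,rect(W[m]))
    im.append(c["pixels"][50:330,180:450,::-1])
cv2.imwrite("pics/v7.png",cv2.resize(np.hstack(im),None,fx=1.48,fy=1.48))
```

```text
t 29.55 pos [ 0.5091 -0.2793  0.2299] q [-0.766  1.042  0.741  0.768  2.484 -0.791] F [-0.1 -1.1 -0.6] g 0.094 0.0
R [[-0.091, 0.94, -0.33], [0.246, 0.342, 0.907], [0.965, 0.001, -0.263]]
scene rim 206 [ 515.3 -298.1   67.9   65.8   81.1] 0.10599410083583166
vials [ 0.375 -0.123  0.012] [0.583 0.168 0.44 ]
jar [723.9 129.6  56.   56.8   7.8]
cup [ 729.6 -152.    62.7   61.8   71.2]
dish [ 341.3 -163.5   94.6   88.3   41.8]
mouse [347.3 148.5  55.8  98.9  80.2]
side rim 184 [ 514.3 -296.6   66.2   66.5   10.1] 0.10581563891574264
vials [ 0.376 -0.122  0.003] [0.583 0.171 0.485]
jar [719.9 132.2  55.   56.7  76.5]
cup [ 729.7 -151.2   60.6   63.    20.8]
dish [ 342.5 -161.2   89.6   91.7    4.1]
mouse [345.6 149.5  56.9  99.9  82.3]
```

View pics/v7.png

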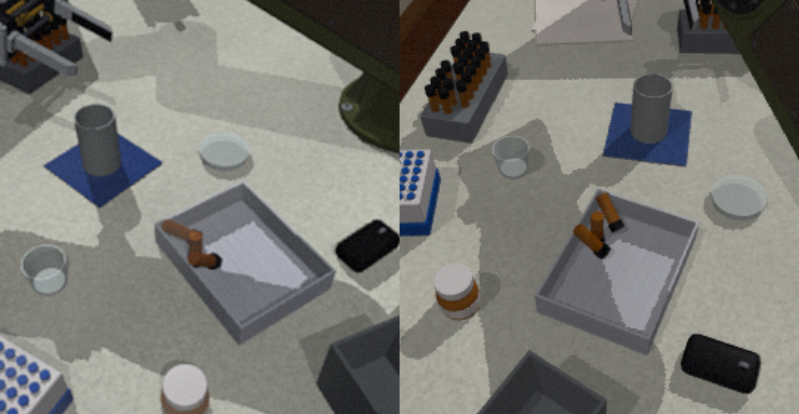

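The final view shows the empty beaker upright on the pad, all three vials in the tray, the bystanders unmoved and the gripper clear.

```bash
python3 -c "
from station import *
print(hand_in())"
```

```text
the job is handed in; nothing more can be done
None
```

The job is done and handed in at about 30 s: all three vials are in the tray, the empty beaker is released and standing upright on the pad, and the other things are where they were.

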